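Sweep tested specimens into the covered trough of a sorting stand

ROBOT

A 7-joint arm with a two-finger parallel gripper is mounted at the origin on a cart in front of the work surface, level with it; the furniture and walls round the work are solid. World frame = base frame: x ahead of the robot, y to its left, z up, the work surface at z = 0. Lengths are in mm, angles in rad, forces in N, time in s.
With the tool pointing down it reaches from about 400 to 875 mm from the base axis. Payload 4.4 kg.
Tool frame: the origin (TCP) lies between the finger pads; the fingertips stand ctrl.finger_overhang ahead of it and the grasp point (between the pads) lies 11 mm behind it (ctrl.finger_overhang is the distance from the TCP to the fingertips, in mm); z points along the fingers, y is the direction in which the jaws open and shut (so a half turn about z gives the same grasp; the last joint's range is limited). The gripper opens to 85 mm and grips with 20 to 120 N. Pads are 22 mm wide; open, the fingers measure 114 mm over their backs; the gripper's body (76 mm by 85 mm) begins 54 mm behind the grasp point. The pads swing forward as they close: fully open they stand 13 mm farther back than shut.
Start: joints at [1.089, 0.628, 0.038, 1.517, -0.027, 0.996, -0.02], TCP at [262.578, -594.618, 216.913] pointing down, gripper open.
Joint ranges: [-3.06, 3.06], [-0.37, 2.12], [-1.25, 1.32], [0.18, 2.47], [-1.1, 4.24], [0.23, 1.98], [-2.94, 2.94]. Speed limits (rad/s): [2.57, 2.57, 3.14, 3.14, 3.14, 3.14, 3.14].

INTERFACE

Orientations are given as [roll, pitch, yaw] about the fixed x, y, z axes, in that order (R = Rz(yaw) Ry(pitch) Rx(roll)).
In Python, from cell import ctrl gives the robot as it stands. The module is installed in compiled form; this text tells all that it offers.
- The arm moves only by the tool step_arm, never from a script. Its argument "deltas" is a list that holds one entry, the list of rows, each a list of 7 numbers: the opening, from 0 (shut) to 1 (fully open), then the shift along the world's x, y, z in mm, then the turn, a rotation vector about the world's x, y, z in rad. In form: [[[grip, tx, ty, tz, rx, ry, rz], ...]]. A call has 1 to 10 rows; each row shifts and turns the commanded pose from where the row before left it; what a row does not reach is not made up. A row lasts 1/12 s, in which the tool goes at most 41.7 mm and 7.16 degrees, less where a joint would pass 70% of its speed; a pose out of reach is approached as far as the arm can. A call is refused whole if a number of a shift passes 41.7 or a number of a turn 0.125, either way. A call with a gripper value outside its range is refused whole. The fingers move at their own pace and stop on an object; the grip force is fixed at half the most. Time passes only in rows, so rows that do not move let the fingers close. It gives the time, the measured TCP pose, the force and the opening at its end, in the units of the state.
- ctrl.read_state(): the state, without advancing time (a new reading comes with each control period).
- ctrl.get_image(name): name is "side" or "top" or "wrist"; returns (picture, depth): 480x640x3 uint8, red, green, blue; 480x640 float32, mm along the optical axis (not along the pixel's ray), 0 where there is no reading.
- ctrl.camera_info(name): a dict with "intrinsics" (3x3 intrinsics, pixels), "rvec" (rotation vector, rad) and "tvec" (3), from world to camera coordinates, as OpenCV has them. Camera axes: x right, y down, z forward; pixel columns grow to the right and rows downward; lengths in mm; the calibration is good to about 2 mm. The wrist camera is an equidistant fisheye: a pixel r from the principal point sees the ray r / f radians off the axis. A picture is of the moment at which its call begins: read the wrist's pose just before it. camera_info takes no time and is no camera call; for the wrist camera it gives the pose at the moment of the call.
- ctrl.finish_job(): hands the job in, once; it reports no verdict.
The state is a dict: "clock": time; "qpos": joint angles; "qd": joint speeds; "tau": joint torques, N m; "eef_pos": TCP position; "tool_rot": TCP orientation; "force": force on the tool from outside, world axes, zero at the start; "torque": the same for the moment, N m; "width": finger opening in mm.
Only numpy, scipy, OpenCV 4.12 (cv2) and the standard library are available. Lean on these libraries where they do the work, as an engineer would, in place of code of your own. Each camera call takes 0.05 s, during which the arm holds its last target.

TASK

Clear the tested specimens off the sorting stand: push the trough's sliding cover fully open by its upturned lip, sweep the three round resin-mounted specimens across the deck and over its edge into the trough, then push the cover fully shut over them. Work only by pushing with the fingers: do not pick up or lift a specimen. Leave the flat steel test block and the loupe, which share the deck, and the white bottle and the swab jar on the bench where they are.

Things in the scene. Friction and masses are not known exactly. Their poses are not given: they have to be found in the camera images.
- stand: fixed grey sorting stand, 200 mm deep (its x), 417 mm long (its y, to the robot's left at yaw 0). Origin at bench level, mid-depth. Flat grey deck 52 mm up, from y = -200 to +77; rims 9 mm high, 3 mm thick at front and back (x = -100, +100) and right end. At the left edge y = +77 the deck drops into the trough. Left of the trough (y +141 to +217) is a closed top at deck height where the open cover parks
- deck_edge (a point): middle of the deck's rimless left edge (stand x 0, y +77, z 52 mm), at deck height above the trough's near wall; the edge runs along the stand's x, parts pushed over it toward +y fall into the trough once the cover is open
- trough_floor (a point): centre of the trough's floor (stand x 0, y +109, z 8 mm). Inside, the trough is 192 mm long (x -96 to +96), 64 mm wide (y +77 to +141) and 44 mm deep below the deck. Guide channels of the cover, 8 mm high, run along its two ends and reach in to x = -92 and +92
- cover (a joint): flat sheet-steel cover sliding level in two guide channels along the stand's y; value in m: 0 shut over the trough (stop), 0.066 fully open (stop), moved toward +y, away from the deck. 192 mm long (x), 72 mm wide (y), top 4 mm above the deck. Takes about 1.5 N to slide, stays where it is left. Starts shut or up to 6 mm open
- cover_lip (a point): middle of the top of the cover's upturned lip, which stands along the cover's edge nearest the deck: 3 mm thick (5 mm at its rolled top), 150 mm long, top 25 mm above the deck. At stand y = +74.5 when shut, +140.5 when fully open; moves with the cover. Push it from the deck side to open, from the other side to shut
- mount_0: resin-mounted metal specimen to be swept: dark disc standing flat, 31 mm across, 18 mm high, 20 g, with a bright metal spot in the top; origin at the centre of its underside; starts on the deck, 55 mm or more short of the deck's left edge
- mount_1: second specimen to be swept: dark disc 31 mm across, 21 mm high; origin at the centre of its underside
- mount_3: third specimen to be swept: dark disc 31 mm across, 18 mm high; origin at the centre of its underside
- test_block: flat bright steel hardness test block, disc 50 mm across, 10 mm high, at the right end of the deck; stays; origin at the centre of its underside
- loupe: black waisted eye loupe, 36 mm across, 38 mm high, at the right end of the deck; stays; origin at the centre of its underside
- etchant: white bottle with a red cap on the bench left of the stand, 48 mm across, 115 mm high; stays; origin at the centre of its underside
- swab_jar: clear jar of swabs on the bench left of the stand, 68 mm across, 82 mm high; stays; origin at the centre of its underside

How it is judged:
By the outcome, as a careful person would: the job done as asked, in the order asked, and still so for the second after the job is handed in, with the robot touching nothing.
It also fails if it takes over 54 s, if anything falls off the work surface, if the arm or the gripper's body presses on something with over 40 N, if the wrist force passes 120 N, or if a joint passes its speed limit or range.

## Working session

There is one attempt and no reset: what is moved stays moved. The work goes in short steps, Python scripts to look and compute and a tool call to move; the robot and the scene stay as the last step left them, time stands still between calls to the robot, and variables do not carry over. Pictures are saved under pics/ and viewed, and the job is handed in when it is done.

Besides the shell and the picture viewer there is one more tool, called after "Call:" by a JSON object that holds its "api" and its "payload", one argument or row to a line. step_arm: Moves the arm, as the interface text tells. Its arguments: {"type":"object","properties":{"deltas":{"type":"array"}},"required":["deltas"]}

```bash
mkdir -p pics
python3 - <<'E'
from cell import ctrl
import cv2
s=ctrl.read_state(); print(s, ctrl.finger_overhang)
for n in("top","side"):
    im,d=ctrl.get_image(n); cv2.imwrite(f"pics/{n}0.png",im[:,:,::-1]); import numpy as np; np.save(f"pics/{n}0.npy",d); print(ctrl.camera_info(n))
E
```

```text
{'clock': 0.0, 'qpos': array([ 1.08920666,  0.62935811,  0.0384218 ,  1.51835839, -0.0270306 ,
        0.99626452, -0.01998975]), 'qd': array([ 0.0001029 ,  0.00128553,  0.00014638,  0.0005509 , -0.00051905,
        0.00231921,  0.00094365]), 'tau': array([ 3.50994460e-04, -5.63402367e+01,  1.22674081e+00, -1.93446833e+01,
        1.11081617e-02,  1.06173943e-02,  2.37528491e-05]), 'eef_pos': array([ 262.33187616, -594.01554853,  215.98401893]), 'tool_rot': array([-3.13972117e+00, -1.25808478e-05,  4.15799770e-01]), 'force': array([ 0.19037479, -0.10411026,  0.91308264]), 'torque': array([-0.01132795, -0.03449019,  0.00373755]), 'width': 85.58959444247414} 8.0
{'intrinsics': array([[601.48398225,   0.        , 317.48566638],
       [  0.        , 601.48398225, 239.2182846 ],
       [  0.        ,   0.        ,   1.        ]]), 'rvec': array([ 2.13506379, -2.18046554,  0.14414286]), 'tvec': array([  77.84901033,  559.99308658, 1183.69068593])}
{'intrinsics': array([[552.00556909,   0.        , 312.816289  ],
       [  0.        , 552.00556909, 233.40915185],
       [  0.        ,   0.        ,   1.        ]]), 'rvec': array([-0.04691894, -2.73984357,  1.51378802]), 'tvec': array([ 555.46571499,  -16.11617842, 1171.08051877])}
```

View pics/top0.png

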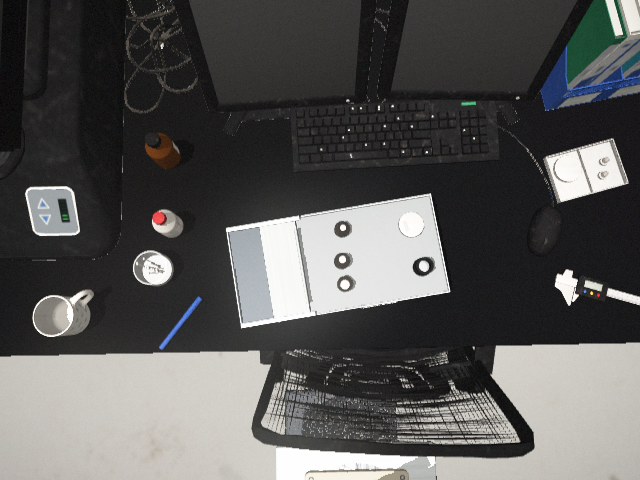

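View pics/side0.png

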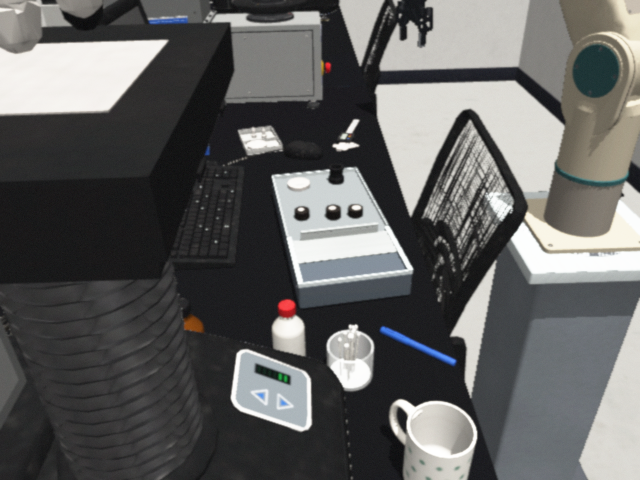

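The top view shows the stand spanning roughly px (227–450, 195–327). The specimens are near (343,228), (343,260) and (345,284), the test block at (411,224), the loupe at (423,266) and the lip near x≈303.

```bash
cat > h.py <<'E'
import numpy as np, cv2
from cell import ctrl
def cam(n):
    c=ctrl.camera_info(n); R,_=cv2.Rodrigues(c["rvec"]); return c["intrinsics"],R,c["tvec"]
def w_depth(n,u,v,d):
    K,R,t=cam(n); p=np.array([(u-K[0,2])/K[0,0],(v-K[1,2])/K[1,1],1])*d
    return R.T@(p-t)
def w_z(n,u,v,z):
    K,R,t=cam(n); r=R.T@np.array([(u-K[0,2])/K[0,0],(v-K[1,2])/K[1,1],1]); c=-R.T@t
    return c+r*(z-c[2])/r[2]
def proj(n,P):
    K,R,t=cam(n); q=K@(R@np.asarray(P,float)+t); return q[:2]/q[2]
E
python3 - <<'E'
from h import *
im=cv2.imread("pics/top0.png"); c=im[185:335,220:460]
cv2.imwrite("pics/topc.png",cv2.resize(c,None,fx=3.33,fy=3.33,interpolation=cv2.INTER_CUBIC))
im=cv2.imread("pics/side0.png"); c=im[150:310,260:420]
cv2.imwrite("pics/sidec.png",cv2.resize(c,None,fx=3.7,fy=3.7,interpolation=cv2.INTER_CUBIC))
d=np.load("pics/top0.npy")
for u,v in [(270,270),(290,260),(320,270),(380,250),(343,228),(343,260),(345,284),(411,224),(423,266),(250,60),(300,60),(360,90),(400,60),(300,370),(400,360),(350,400),(280,355),(265,430),(480,355)]:
    print(u,v,d[v,u],w_depth("top",u,v,d[v,u]).round(0))
E
```

```text
270 270 1189.0741 [499. 161.  58.]
290 260 1196.6185 [519. 122.  53.]
320 270 1190.2312 [497.  63.  57.]
380 250 1203.0734 [535. -58.  50.]
343 228 1186.6292 [578.  15.  71.]
343 260 1177.2728 [515.  17.  73.]
345 284 1174.5469 [468.  14.  69.]
411 224 1195.5303 [ 584. -120.   64.]
423 266 1174.6696 [ 500. -139.   74.]
250 60 1118.7134 [882. 185. 178.]
300 60 1126.8207 [883.  93. 170.]
360 90 1219.5538 [860. -26.  75.]
400 60 1150.279 [889. -98. 149.]
300 370 1372.1562 [ 286.  111. -154.]
400 360 1519.6816 [ 293. -138. -300.]
350 400 1936.031 [ 137.  -33. -741.]
280 355 1418.0995 [ 318.  159. -197.]
265 430 1052.162 [211. 166. 159.]
480 355 1403.2745 [ 309. -309. -180.]
```

View pics/topc.png

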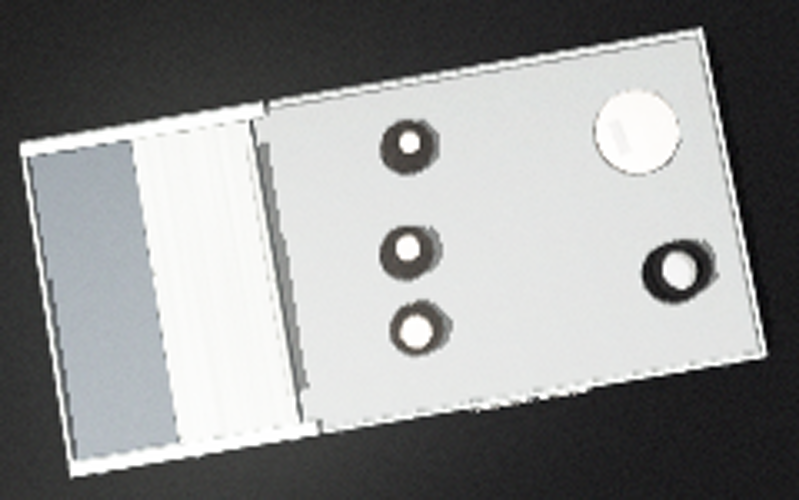

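View pics/sidec.png

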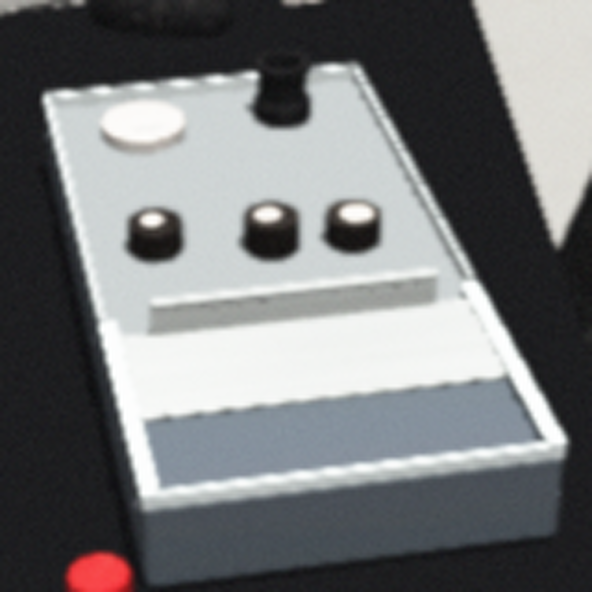

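The crop shows the stand's corners at crop (703,28), (767,355), (20,143) and (70,476). The mounts are at (408,146), (408,252) and (418,328), and the lip runs along (262,120)–(303,420).

Run:
```python
from h import *
def T(cu,cv,z): return w_z("top",cu/3.333+220-.35,cv/3.333+185-.35,z)[:2]
TR,BR,TL,BL=[T(*p,60) for p in((704,28),(768,356),(20,143),(71,477))]
print(TR,BR,TL,BL)
for a,b in((TR,TL),(BR,BL)): e=b-a;print("y-dir yaw",np.arctan2(-e[0],e[1]),np.linalg.norm(e))
for a,b in((BR,TR),(BL,TL)): e=b-a;print("x-dir yaw",np.arctan2(e[1],e[0]),np.linalg.norm(e))
# fit rect corners
loc=np.array([[100,-200],[-100,-200],[100,217],[-100,217]],float); W=np.array([TR,BR,TL,BL])
lc=loc.mean(0);wc=W.mean(0);A=((W-wc).T@(loc-lc));yaw=np.arctan2(A[1,0]-A[0,1],A[0,0]+A[1,1])
R=np.array([[np.cos(yaw),-np.sin(yaw)],[np.sin(yaw),np.cos(yaw)]]);o=wc-R@lc
print("yaw",yaw,"o",o, (W-(o+loc@R.T)).round(1))
for n,u,v,z in(("m_far",408,147,70),("m_mid",407,252,73),("m_near",418,329,70),("block",638,132,62),("loupe",677,270,90),("lipA",259,120,77),("lipB",303,420,77),("edgechanTop",262,104,60)):
    w=T(u,v,z);print(n,w.round(1),"stand",(R.T@(w-o)).round(1))
# side
for n,u,v,z in(("m_far",154,222,70),("m_mid",271,215,73),("m_near",353,212,70),("lipA",150,300,77),("lipB",437,272,77),("lfar",142,502,60),("lnear",566,445,60),("rfar",45,94,61),("rnear",357,66,61)):
    w=w_z("side",u/3.7+260-.35,v/3.7+150-.35,z)[:2];print("side",n,w.round(1),"stand",(R.T@(w-o)).round(1))
```

```text
[ 647.10346032 -163.40547105] [ 449.41488135 -192.24693123] [585.58151952 248.4589601 ] [387.5551348  219.03076098]
y-dir yaw 0.14827791176618757 416.43397897523846
y-dir yaw 0.14928963861855746 415.90379699138765
x-dir yaw 0.14487131974741288 199.78139072655003
x-dir yaw 0.14752777817183554 200.20106880346205
yaw 0.14829972421303592 o [518.66968123  19.55262795] [[-0.   0.1]
 [ 0.1  0.8]
 [ 0.1 -0.5]
 [-0.1 -0.4]]
m_far [576.9  17.3] stand [ 57.3 -10.8]
m_mid [514.2  19.7] stand [-4.4  0.8]
m_near [469.1  14.3] stand [-49.8   2.1]
block [ 584.3 -120.7] stand [  44.2 -148.4]
loupe [ 499.  -135.3] stand [ -42.4 -150.2]
lipA [593.8 105.1] stand [87.  73.5]
lipB [417.6  82.7] stand [-90.6  77.3]
edgechanTop [606.2 103.6] stand [99.  70.2]
side m_far [577.8  17. ] stand [ 58.1 -11.2]
side m_mid [513.8  18.6] stand [-4.9 -0.2]
side m_near [468.5  12.9] stand [-50.6   0.8]
side lipA [579.9 108.9] stand [73.7 79.4]
side lipB [432.   90.5] stand [-75.2  82.9]
side lfar [584.3 254. ] stand [ 99.6 222.2]
side lnear [387.  220.9] stand [-100.4  218.6]
side rfar [ 645.6 -164.3] stand [  98.3 -200.5]
side rnear [ 448.4 -190.6] stand [-100.6 -197.5]
```

Call:
{"api": "step_arm", "payload": {
  "deltas": [
    [[0, 13.9, 36.5, 0, 0, 0, 0.108], [0, 13.9, 36.5, 0, 0, 0, 0.108], [0, 13.9, 36.5, 0, 0, 0, 0.108], [0, 13.9, 36.5, 0, 0, 0, 0.108], [0, 13.9, 36.5, 0, 0, 0, 0.108], [0, 13.9, 36.5, 0, 0, 0, 0.108], [0, 13.9, 36.5, 0, 0, 0, 0.108], [0, 13.9, 36.5, 0, 0, 0, 0.108], [0, 13.9, 36.5, 0, 0, 0, 0.108], [0, 13.9, 36.5, 0, 0, 0, 0.108]]
  ]
}}

```text
clock: 0.93
eef_pos: [401.6, -227.8, 216.9]
tool_rot: [-3.141, 0.0, 1.501]
force: [0.7, -0.2, 0.5]
width: 0.4
```

Call:
{"api": "step_arm", "payload": {
  "deltas": [
    [[0, 13.9, 36.5, -10, 0, 0, 0.108], [0, 13.9, 36.5, -10, 0, 0, 0.108], [0, 13.9, 36.5, -10, 0, 0, 0], [0, 13.9, 36.5, -10, 0, 0, 0], [0, 13.9, 36.5, -10, 0, 0, 0], [0, 13.9, 36.5, -10, 0, 0, 0], [0, 13.9, 36.5, -10, 0, 0, 0], [0, 13.9, 36.5, 0, 0, 0, 0], [0, 0, 0, 0, 0, 0, 0], [0, 0, 0, 0, 0, 0, 0]]
  ]
}}

```text
clock: 1.77
eef_pos: [513.0, 65.6, 146.5]
tool_rot: [-3.141, -0.001, 1.717]
force: [-0.0, -0.7, 0.1]
width: -0.1
```

```bash
cat > look.py <<'E'
import sys
from h import *
s=ctrl.read_state(); print(s["clock"],s["eef_pos"].round(1),s["tool_rot"].round(3),s["force"].round(1),s["width"].round(1))
o=np.array([518.7,19.55]);y=.1483;R=np.array([[np.cos(y),-np.sin(y)],[np.sin(y),np.cos(y)]])
print("stand",(R.T@(s["eef_pos"][:2]-o)).round(1))
for a in sys.argv[1:]:
    n,f=a.split(":"); im,d=ctrl.get_image(n); np.save(f"pics/{f}.npy",d); im=im[:,:,::-1]
    if n=="top": im=cv2.resize(im[175:340,210:470],None,fx=3,fy=3,interpolation=cv2.INTER_CUBIC)
    if n=="side": im=cv2.resize(im[130:330,230:450],None,fx=3,fy=3,interpolation=cv2.INTER_CUBIC)
    cv2.imwrite(f"pics/{f}.png",im)
E
python3 look.py side:s1 wrist:w1
```

```text
Traceback (most recent call last):
  File "look.py", line 3, in <module>
    s=ctrl.read_state(); print(s["clock"],s["eef_pos"].round(1),s["tool_rot"].round(3),s["force"].round(1),s["width"].round(1))
                                                                                                           ^^^^^^^^^^^^^^^^
AttributeError: 'float' object has no attribute 'round'
```

```bash
sed -i 's/s\["width"\].round(1)/round(s["width"],1)/' look.py
python3 look.py side:s1 wrist:w1
```

```text
1.7667 [513.   65.6 146.5] [-3.141e+00 -1.000e-03  1.717e+00] [-0.  -0.7  0.1] -0.1
stand [ 1.1 46.3]
```

View pics/s1.png

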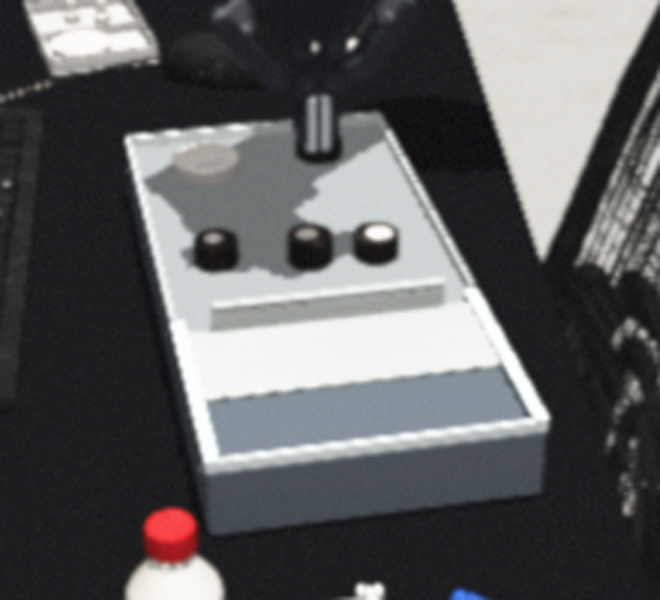

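View pics/w1.png

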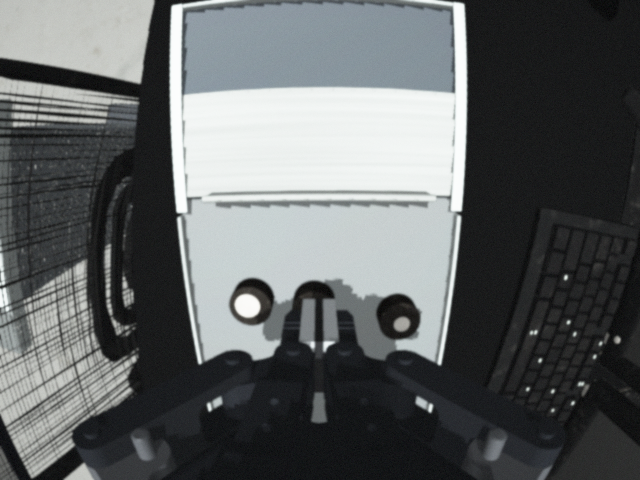

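The side view shows the shut fingertips above the deck at about (318,158). The wrist view confirms they line up with the stand, with the lip running along row 197 ahead of them. Next I check the tip height, then descend.

Run:
```python
from h import *
for z in(130,138.5,146): print(z,proj("side",[513,65.6,z]), (proj("side",[513,65.6,z])-[230,130])*3)
```

```text
130 [334.47696051 193.7281392 ] [313.43088152 191.1844176 ]
138.5 [334.46229576 189.73522642] [313.38688728 179.20567925]
146 [334.44924983 186.18308558] [313.3477495  168.54925675]
```

Call:
{"api": "step_arm", "payload": {
  "deltas": [
    [[0, 0, 0, -14, 0, 0, 0], [0, 0, 0, -14, 0, 0, 0], [0, 0, 0, -14, 0, 0, 0], [0, 0, 0, -14, 0, 0, 0], [0, 0, 0, -10, 0, 0, 0], [0, 0, 0, -10, 0, 0, 0], [0, 0, 0, 0, 0, 0, 0], [0, 0, 0, 0, 0, 0, 0]]
  ]
}}

```text
clock: 2.53
eef_pos: [512.5, 61.7, 70.7]
tool_rot: [-3.141, 0.0, 1.711]
force: [0.4, -0.6, 0.1]
width: -0.1
```

```bash
python3 look.py side:s2
```

```text
2.5333 [512.5  61.7  70.7] [-3.141  0.     1.711] [ 0.4 -0.6  0.1] -0.1
stand [ 0.1 42.6]
```

View pics/s2.png

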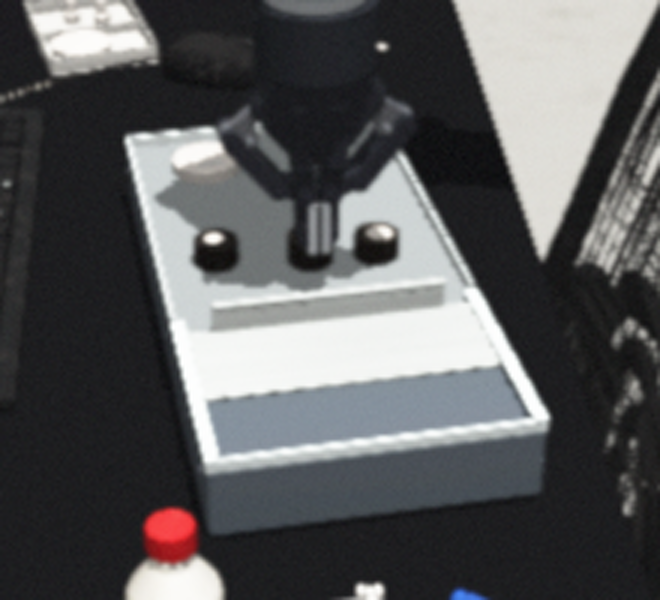

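Run:
```python
from h import *
for z in(55,62.7,70,78): print(z,(proj("side",[512.5,61.7,z])-[230,130])*3, (proj("side",[512.5-1.6,72.5,z])-[230,130])*3)
d=np.load("pics/s2.npy")
for r in range(196,222,2):
    for c in(336,):
        print(r,c,(r-130)*3,w_depth("side",c,r,d[r,c]).round(0))
```

```text
55 [314.2416087 289.4139037] [317.60276893 297.98545304]
62.7 [314.20642991 279.37174521] [317.58012017 287.89058715]
70 [314.1728318  269.78081142] [317.55848773 278.24870969]
78 [314.13573296 259.19055713] [317.53459977 267.60151739]
196 336 198 [510.  62. 123.]
198 336 204 [510.  69. 123.]
200 336 210 [511.  74. 121.]
202 336 216 [511.  73. 116.]
204 336 222 [511.  72. 111.]
206 336 228 [511.  72. 107.]
208 336 234 [510.  71. 102.]
210 336 240 [510.  68.  96.]
212 336 246 [510.  70.  93.]
214 336 252 [510.  71.  88.]
216 336 258 [508.  32.  62.]
218 336 264 [508.  34.  58.]
220 336 270 [508.  30.  51.]
```

The depth readings put the visible fingertip at z≈86, not the expected 63. I'll check that before going any lower.

```bash
python3 look.py wrist:w2
python3 - <<'E'
from h import *
c=ctrl.camera_info("wrist"); print(c); R,_=cv2.Rodrigues(c["rvec"]); print("campos",-R.T@c["tvec"],"axis",R[2])
s=ctrl.read_state();p=s["eef_pos"]
def pf(P):
    q=R@P+c["tvec"]; th=np.arctan2(np.hypot(q[0],q[1]),q[2]); K=c["intrinsics"]; ph=np.arctan2(q[1],q[0]); return K[0,2]+K[0,0]*th*np.cos(ph),K[1,2]+K[1,1]*th*np.sin(ph)
for dz in(-8,0,8,15): print(dz,pf(p+[-1.6,11,dz]),pf(p+[0,0,dz]))
im=cv2.imread("pics/s2.png")
d=np.load("pics/s2.npy")[195:230,325:350]
print(d[::2,::3].round(0))
E
```

```text
2.5833 [513.   62.   71.2] [3.141 0.    1.711] [0.4 0.4 1. ] 0.4
stand [ 0.6 42.9]
{'intrinsics': array([[371.64829954,   0.        , 318.56291522],
       [  0.        , 371.64829954, 246.8447976 ],
       [  0.        ,   0.        ,   1.        ]]), 'rvec': array([-2.82953141, -0.20027692, -0.03127914]), 'tvec': array([-517.59902601,   -4.77608143,  238.31416481])}
campos [502.90598468 139.39696862 228.8651558 ] axis [ 0.04267709 -0.29782352 -0.95366651]
-8 (np.float64(316.97547373204264), np.float64(275.7858615919412)) (np.float64(317.08056776617735), np.float64(296.75156206075144))
0 (np.float64(316.91124892368975), np.float64(282.2919565140453)) (np.float64(317.0234329249951), np.float64(303.9611241285585))
8 (np.float64(316.84154664855373), np.float64(289.3836585105999)) (np.float64(316.9617443770849), np.float64(311.7843257735552))
15 (np.float64(316.775538837007), np.float64(296.129396242052)) (np.float64(316.90363883363375), np.float64(319.19086185949897))
[[1041. 1038. 1037. 1036. 1036. 1040. 1042. 1198. 1204.]
 [1195. 1047. 1040. 1041. 1048. 1042. 1195. 1194. 1193.]
 [118
[... 207 characters left out ...]
4. 1165. 1126.]
 [1159. 1066. 1058. 1054. 1053. 1060. 1158. 1161. 1121.]
 [1113. 1108. 1057. 1055. 1055. 1062. 1155. 1153. 1112.]
 [1116. 1106. 1062. 1055. 1060. 1064. 1139. 1145. 1108.]
 [1119. 1106. 1102. 1060. 1059. 1115. 1137. 1132. 1117.]
 [1122. 1109. 1109. 1106. 1109. 1120. 1130. 1128. 1117.]
 [1124. 1112. 1110. 1104. 1111. 1123. 1122. 1122. 1116.]
 [1118. 1114. 1109. 1112. 1117. 1114. 1119. 1118. 1115.]
 [1111. 1112. 1113. 1111. 1110. 1110. 1108. 1108. 1107.]
 [1105. 1104. 1105. 1106. 1100. 1103. 1102. 1102. 1099.]
 [1100. 1098. 1098. 1097. 1097. 1097. 1097. 1095. 1095.]
 [1091. 1091. 1088. 1044. 1040. 1042. 1043. 1048. 1041.]
 [1040. 1041. 1047. 1043. 1043. 1045. 1048. 1050. 1046.]]
```

View pics/w2.png

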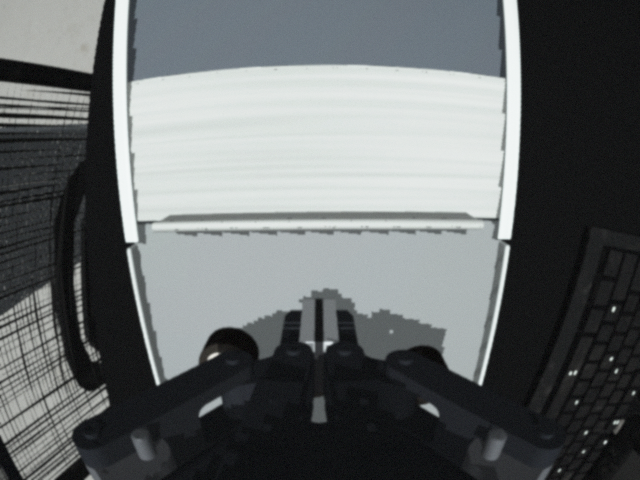

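Both cameras agree that the shut fingertips are about 15 mm behind the TCP, not 8 mm ahead. I'll lower in small steps, watching the force and the picture.

Call:
{"api": "step_arm", "payload": {
  "deltas": [
    [[0, 0, 0, -4, 0, 0, 0], [0, 0, 0, -4, 0, 0, 0], [0, 0, 0, -2, 0, 0, 0], [0, 0, 0, -1, 0, 0, 0], [0, 0, 0, -1, 0, 0, 0], [0, 0, 0, 0, 0, 0, 0]]
  ]
}}

```text
clock: 3.13
eef_pos: [512.7, 62.4, 58.7]
tool_rot: [-3.141, -0.0, 1.712]
force: [-0.9, -0.2, 0.0]
width: -0.0
```

Call:
{"api": "step_arm", "payload": {
  "deltas": [
    [[0, 0, 0, -1, 0, 0, 0], [0, 0, 0, -1, 0, 0, 0], [0, 0, 0, -1, 0, 0, 0], [0, 0, 0, 0, 0, 0, 0]]
  ]
}}

```text
clock: 3.47
eef_pos: [512.7, 62.3, 55.8]
tool_rot: [-3.141, 0.0, 1.712]
force: [-0.3, -0.2, 0.1]
width: -0.0
```

```bash
python3 look.py side:s3
```

```text
3.4667 [512.7  62.3  55.8] [-3.141  0.     1.712] [-0.3 -0.2  0.1] -0.0
stand [ 0.4 43.2]
```

View pics/s3.png

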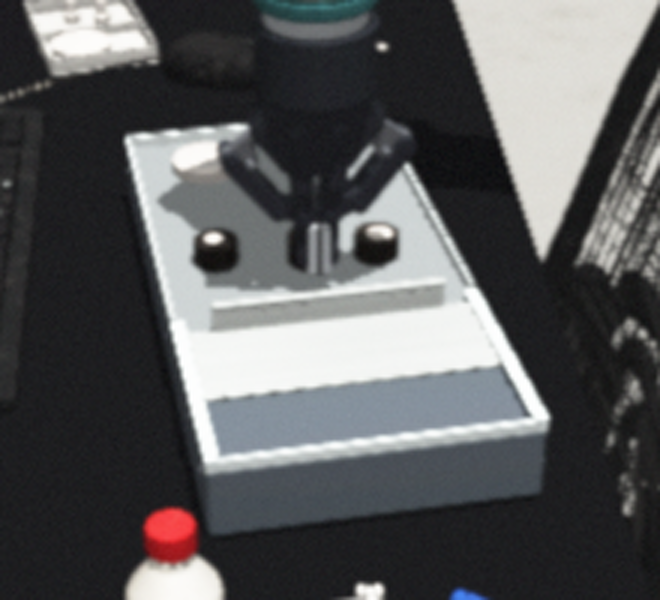

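There's no contact, so the cameras were right. Lowering to a tip height of about 62, then pushing the lip.

Call:
{"api": "step_arm", "payload": {
  "deltas": [
    [[0, 0, 0, -3, 0, 0, 0], [0, 0, 0, -3, 0, 0, 0], [0, 0, 0, -1.5, 0, 0, 0], [0, -1.48, 9.9, 0, 0, 0, 0], [0, -1.48, 9.9, 0, 0, 0, 0], [0, -1.48, 9.9, 0, 0, 0, 0], [0, -1.48, 9.9, 0, 0, 0, 0], [0, 0, 0, 0, 0, 0, 0]]
  ]
}}

```text
clock: 4.18
eef_pos: [506.3, 105.5, 48.5]
tool_rot: [3.141, -0.002, 1.716]
force: [0.6, 0.0, 0.1]
width: -0.2
```

```bash
python3 look.py side:s4
```

```text
4.1833 [506.3 105.5  48.5] [ 3.141e+00 -2.000e-03  1.716e+00] [0.6 0.  0.1] -0.2
stand [ 0.5 86.8]
```

View pics/s4.png

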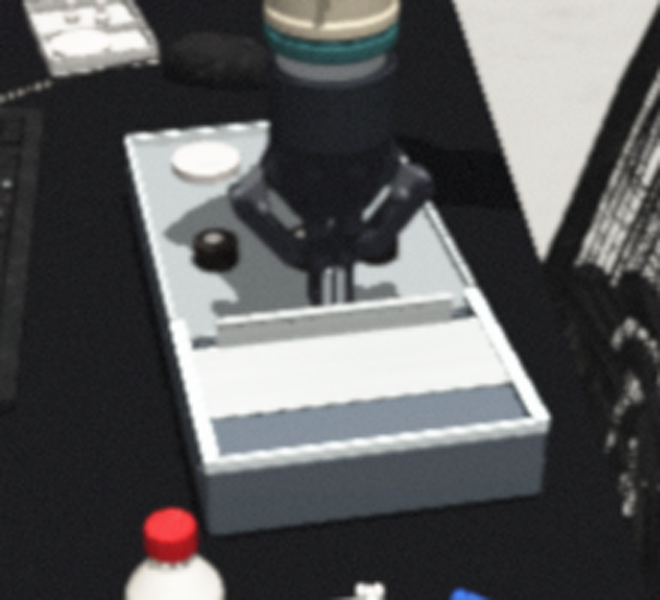

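The cover is moving: a dark gap shows at rows 340. Continuing.

Call:
{"api": "step_arm", "payload": {
  "deltas": [
    [[0, -1.48, 9.9, 0, 0, 0, 0], [0, -1.48, 9.9, 0, 0, 0, 0], [0, -1.2, 8, 0, 0, 0, 0], [0, -0.6, 4, 0, 0, 0, 0], [0, 0, 0, 0, 0, 0, 0]]
  ]
}}

```text
clock: 4.65
eef_pos: [501.8, 135.7, 48.5]
tool_rot: [3.141, -0.001, 1.714]
force: [-0.7, -0.8, 0.8]
width: -0.5
```

Call:
{"api": "step_arm", "payload": {
  "deltas": [
    [[0, -0.45, 3, 0, 0, 0, 0], [0, -0.45, 3, 0, 0, 0, 0], [0, -0.3, 2, 0, 0, 0, 0], [0, 0, 0, 0, 0, 0, 0]]
  ]
}}

```text
clock: 4.98
eef_pos: [500.9, 142.1, 48.4]
tool_rot: [3.141, -0.0, 1.712]
force: [-0.4, -0.0, 0.4]
width: 0.1
```

```bash
python3 look.py side:s5 top:t5
```

```text
4.9833 [500.9 142.1  48.4] [ 3.141 -0.     1.712] [-0.4 -0.   0.4] 0.1
stand [  0.5 123.8]
```

View pics/s5.png

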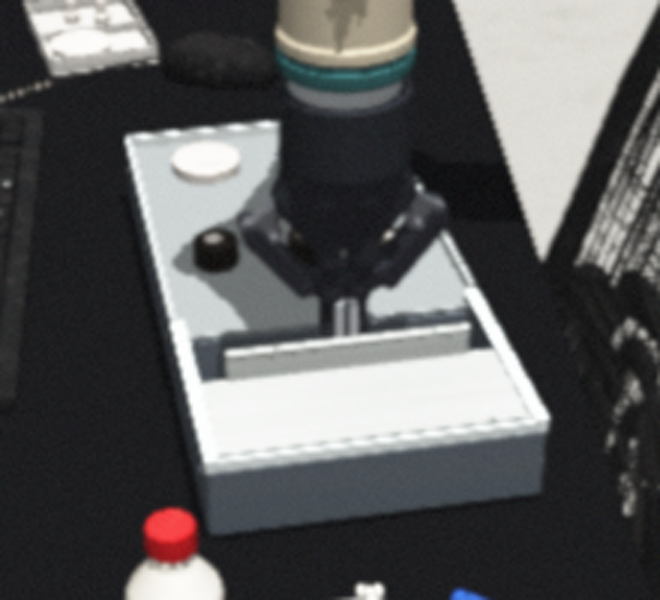

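View pics/t5.png

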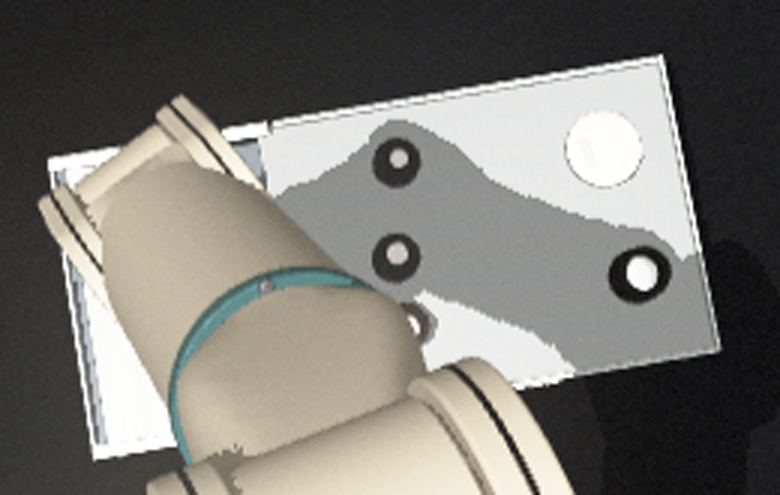

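The cover is nearly open. I'll keep going slowly until the force rises at the stop.

Call:
{"api": "step_arm", "payload": {
  "deltas": [
    [[0, -0.3, 2, 0, 0, 0, 0], [0, -0.3, 2, 0, 0, 0, 0], [0, -0.15, 1, 0, 0, 0, 0], [0, 0, 0, 0, 0, 0, 0]]
  ]
}}

```text
clock: 5.42
eef_pos: [500.2, 146.7, 48.4]
tool_rot: [3.142, 0.0, 1.712]
force: [0.6, -1.0, 0.3]
width: 0.1
```

Call:
{"api": "step_arm", "payload": {
  "deltas": [
    [[0, -0.15, 1, 0, 0, 0, 0], [0, -0.15, 1, 0, 0, 0, 0], [0, -0.15, 1, 0, 0, 0, 0], [0, 0, 0, 0, 0, 0, 0]]
  ]
}}

```text
clock: 5.75
eef_pos: [500.1, 146.8, 48.4]
tool_rot: [-3.141, 0.004, 1.71]
force: [2.1, -7.9, 2.1]
width: -0.1
```

```bash
python3 look.py
```

```text
5.75 [500.1 146.8  48.4] [-3.141  0.004  1.71 ] [ 2.1 -7.9  2.1] -0.1
stand [  0.5 128.6]
```

The cover is at its stop: 7.9 N, finger at y 128.6 against the expected 128. Now back off, lift and go behind the near specimen.

Call:
{"api": "step_arm", "payload": {
  "deltas": [
    [[0, 1, -6.5, 0, 0, 0, 0], [0, 0, 0, 14, 0, 0, 0], [0, 0, 0, 14, 0, 0, 0], [0, 0, 0, 10, 0, 0, 0], [0.17, -4, -30, 0, 0, 0, 0], [0.17, -4, -30, 0, 0, 0, 0], [0.17, -4, -30, 0, 0, 0, 0], [0.17, -4, -30, 0, 0, 0, 0], [0.17, -4, -30, 0, 0, 0, 0], [0.17, -4, -30, 0, 0, 0, 0]]
  ]
}}

```text
clock: 6.58
eef_pos: [476.6, -37.4, 86.6]
tool_rot: [3.141, -0.001, 1.713]
force: [-0.3, -0.9, -0.6]
width: 14.6
```

Call:
{"api": "step_arm", "payload": {
  "deltas": [
    [[0.17, 0, 0, 0, 0, 0, 0], [0.17, 0, 0, 0, 0, 0, 0]]
  ]
}}

```text
clock: 6.75
eef_pos: [476.5, -38.4, 86.5]
tool_rot: [3.141, 0.0, 1.708]
force: [-0.2, 1.1, 0.7]
width: 14.5
```

```bash
python3 look.py side:s6 wrist:w6
```

```text
6.75 [476.5 -38.4  86.5] [3.141 0.    1.708] [-0.2  1.1  0.7] 14.5
stand [-50.3 -51.1]
```

View pics/w6.png

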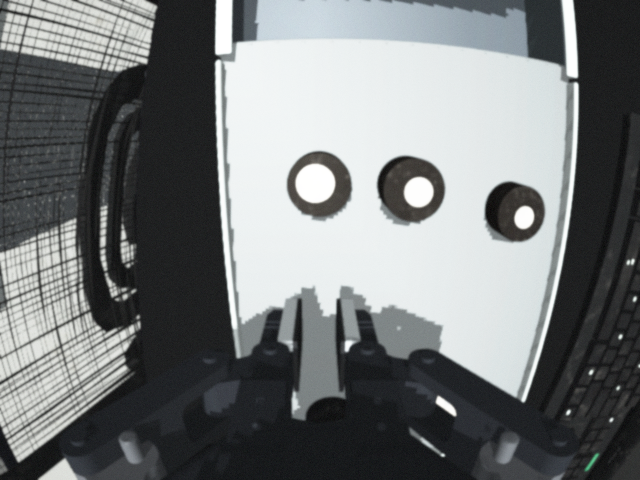

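View pics/s6.png

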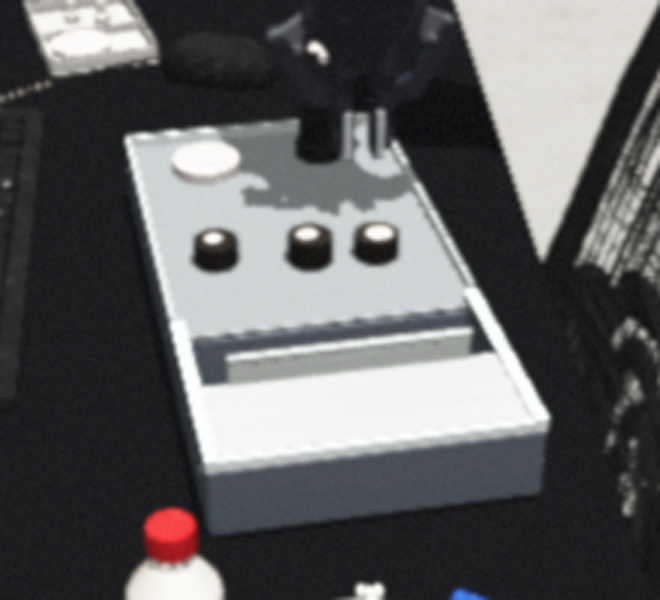

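The near mount (col 318) lines up with the finger gap (col 319). Lowering.

Call:
{"api": "step_arm", "payload": {
  "deltas": [
    [[0.17, 0, 0, -14, 0, 0, 0], [0.17, 0, 0, -14, 0, 0, 0], [0.17, 0, 0, -12, 0, 0, 0], [0.17, 0, 0, -2, 0, 0, 0], [0.17, 0, 0, -2, 0, 0, 0], [0.17, 0, 0, 0, 0, 0, 0]]
  ]
}}

```text
clock: 7.35
eef_pos: [477.0, -35.5, 42.5]
tool_rot: [3.141, -0.001, 1.714]
force: [0.6, 0.1, 0.9]
width: 14.7
```

```bash
python3 look.py side:s7;  python3 - <<'E'
from h import *
s=ctrl.read_state()["eef_pos"]
d=np.load("pics/s7.npy")
for c in(345,346,347,353,354,355,356):
  print(c,[tuple(w_depth("side",c,r,d[r,c]).round(0)[1:]) for r in range(186,206,2)])
E
```

```text
7.35 [477.  -35.5  42.5] [ 3.141e+00 -1.000e-03  1.714e+00] [0.6 0.1 0.9] 14.7
stand [-49.4 -48.3]
345 [(np.float64(-24.0), np.float64(99.0)), (np.float64(-24.0), np.float64(95.0)), (np.float64(-25.0), np.float64(90.0)), (np.float64(-22.0), np.float64(86.0)), (np.float64(-24.0), np.float64(81.0)), (np.float64(-26.0), np.float64(75.0)), (np.float64(-26.0), np.float64(70.0)), (np.float64(-26.0), np.float64(65.0)), (np.float64(-26.0), np.float64(61.0)), (np.float64(-34.0), np.float64(52.0))]
346 [(np.float64(-33.0), np.float64(95.0)), (np.float64(-26.0), np.float64(93.0)), (np.float64(-27.0), np.float64(88.0)), (np.float64(-24.0), np.float64(85.0)), (np.float64(-24.0), np.float64(81.0)), (np.float64(-24.0), np.float64(76.0)), (np.float64(-26.0), np.float64(70.0)), (np.float64(-21.0), np.float64(68.0)), (np.float64(-24.0), np.float64(62.0)), (np.float64(-27.0), np.float64(55.0))]
347 [(np.float64(-114.0), np.float64(53.0)), (np.float64(-28.0), np.float64(92.0)), (np.float64(-23.0), np.float64(90.0)), (np.float64(-86.0), np.float64(52.0)), (np.float64(-72.0), np.float64(55.0)), (np.float6
[... 1058 characters left out ...]
.float64(-29.0), np.float64(87.0)), (np.float64(-27.0), np.float64(83.0)), (np.float64(-26.0), np.float64(79.0)), (np.float64(-30.0), np.float64(72.0)), (np.float64(-28.0), np.float64(69.0)), (np.float64(-28.0), np.float64(64.0)), (np.float64(-41.0), np.float64(52.0)), (np.float64(-0.0), np.float64(70.0))]
356 [(np.float64(-33.0), np.float64(94.0)), (np.float64(-29.0), np.float64(92.0)), (np.float64(-26.0), np.float64(88.0)), (np.float64(-26.0), np.float64(83.0)), (np.float64(-29.0), np.float64(77.0)), (np.float64(-27.0), np.float64(74.0)), (np.float64(-29.0), np.float64(67.0)), (np.float64(-27.0), np.float64(64.0)), (np.float64(-42.0), np.float64(51.0)), (np.float64(1.0), np.float64(70.0))]
```

View pics/s7.png

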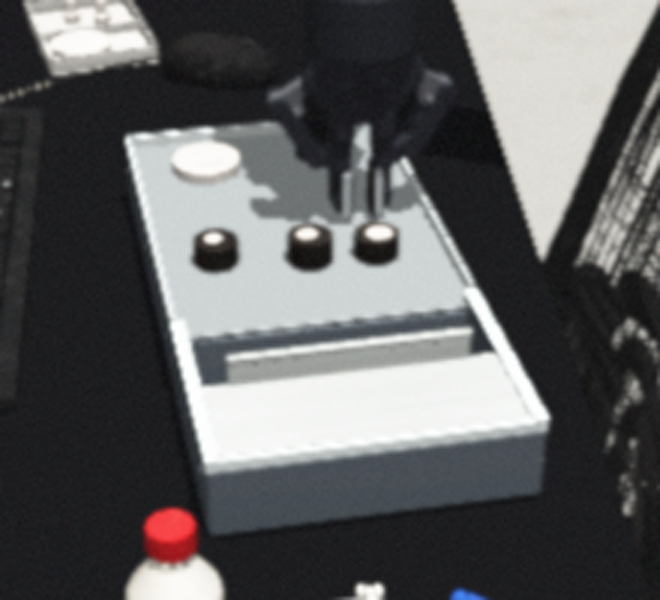

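Call:
{"api": "step_arm", "payload": {
  "deltas": [
    [[0.17, -0.75, 5, 0, 0, 0, 0], [0.17, -1.0, 7, 0, 0, 0, 0], [0.17, -1.0, 7, 0, 0, 0, 0], [0.17, -1.34, 8.9, 0, 0, 0, 0], [0.17, -1.34, 8.9, 0, 0, 0, 0], [0.17, -1.34, 8.9, 0, 0, 0, 0], [0.17, -1.34, 8.9, 0, 0, 0, 0]]
  ]
}}

```text
clock: 7.98
eef_pos: [468.4, 19.2, 42.5]
tool_rot: [3.141, -0.0, 1.713]
force: [0.7, -0.3, -0.3]
width: 14.4
```

```bash
python3 look.py wrist:w8
```

```text
7.9833 [468.4  19.2  42.5] [ 3.141 -0.     1.713] [ 0.7 -0.3 -0.3] 14.4
stand [-49.8   7.1]
```

View pics/w8.png

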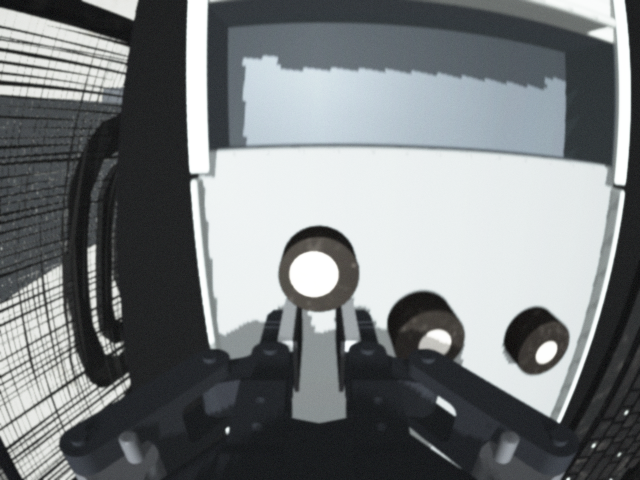

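The disc is nested squarely between the fingertips at (318,265). Continuing over the edge.

Call:
{"api": "step_arm", "payload": {
  "deltas": [
    [[0.17, -1.34, 8.9, 0, 0, 0, 0], [0.17, -1.34, 8.9, 0, 0, 0, 0], [0.17, -1.34, 8.9, 0, 0, 0, 0], [0.17, -1.34, 8.9, 0, 0, 0, 0], [0.17, -1.0, 7, 0, 0, 0, 0], [0.17, -1.0, 7, 0, 0, 0, 0], [0.17, -1.0, 7, 0, 0, 0, 0], [0.17, -1.0, 7, 0, 0, 0, 0], [0.17, -0.6, 4, 0, 0, 0, 0], [0.17, 0, 0, 0, 0, 0, 0]]
  ]
}}

```text
clock: 8.87
eef_pos: [458.6, 86.7, 42.4]
tool_rot: [3.141, -0.001, 1.713]
force: [-0.2, -0.4, -0.4]
width: 14.5
```

```bash
python3 look.py wrist:w9
```

```text
8.8667 [458.6  86.7  42.4] [ 3.141e+00 -1.000e-03  1.713e+00] [-0.2 -0.4 -0.4] 14.5
stand [-49.6  75.3]
```

View pics/w9.png

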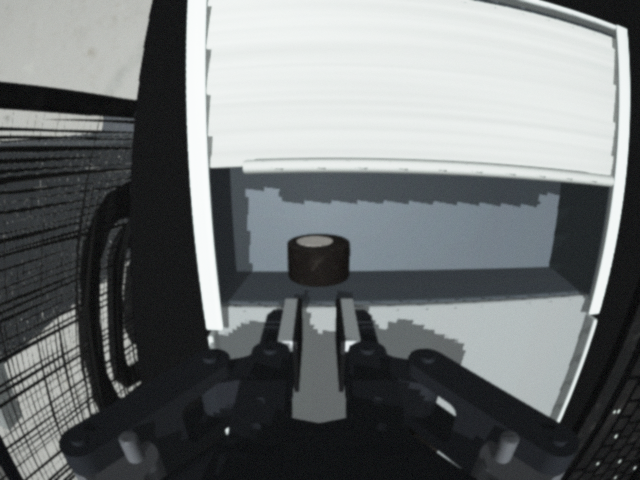

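The near specimen has dropped into the trough (318,258). Next is the middle one.

Call:
{"api": "step_arm", "payload": {
  "deltas": [
    [[0.17, 0, 0, 14, 0, 0, 0], [0.17, 0, 0, 14, 0, 0, 0], [0.17, 0, 0, 12, 0, 0, 0], [0.17, 15.7, -29, 0, 0, 0, 0], [0.17, 15.7, -29, 0, 0, 0, 0], [0.17, 15.7, -29, 0, 0, 0, 0], [0.17, 15.7, -29, 0, 0, 0, 0], [0.17, 0, 0, 0, 0, 0, 0], [0.17, 0, 0, 0, 0, 0, 0]]
  ]
}}

```text
clock: 9.67
eef_pos: [521.8, -33.7, 82.2]
tool_rot: [-3.142, 0.001, 1.706]
force: [-0.8, 2.0, 0.0]
width: 14.7
```

```bash
python3 look.py wrist:w10
```

```text
9.6667 [521.8 -33.7  82.2] [-3.142e+00  1.000e-03  1.706e+00] [-0.8  2.   0. ] 14.7
stand [ -4.8 -53.1]
```

View pics/w10.png

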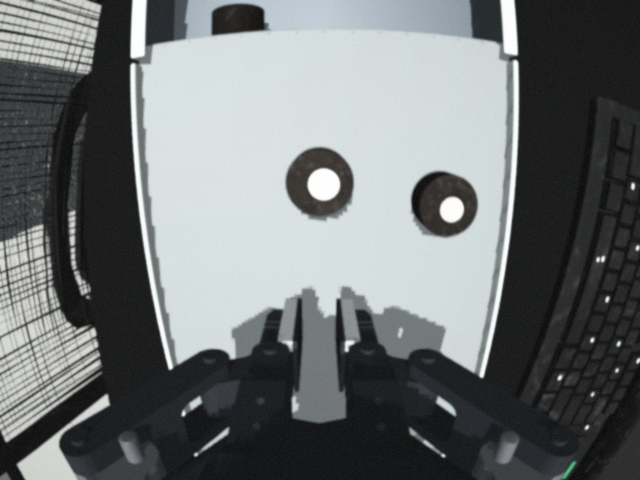

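The middle mount is centred at (320,182). Lowering and sweeping.

Call:
{"api": "step_arm", "payload": {
  "deltas": [
    [[0.17, 0, 0, -14, 0, 0, 0], [0.17, 0, 0, -14, 0, 0, 0], [0.17, 0, 0, -8, 0, 0, 0], [0.17, 0, 0, -4, 0, 0, 0], [0.17, 0, 0, 0, 0, 0, 0], [0.17, -0.75, 5, 0, 0, 0, 0], [0.17, -1.0, 7, 0, 0, 0, 0], [0.17, -1.0, 7, 0, 0, 0, 0], [0.17, -1.34, 8.9, 0, 0, 0, 0], [0.17, -1.34, 8.9, 0, 0, 0, 0]]
  ]
}}

```text
clock: 10.55
eef_pos: [516.1, 7.6, 42.8]
tool_rot: [3.141, -0.0, 1.712]
force: [0.1, 0.3, 0.6]
width: 14.5
```

Call:
{"api": "step_arm", "payload": {
  "deltas": [
    [[0.17, -1.34, 8.9, 0, 0, 0, 0], [0.17, -1.34, 8.9, 0, 0, 0, 0], [0.17, -1.0, 7, 0, 0, 0, 0]]
  ]
}}

```text
clock: 10.8
eef_pos: [512.1, 32.7, 42.5]
tool_rot: [3.141, -0.0, 1.713]
force: [0.1, -0.2, -0.0]
width: 14.5
```

```bash
python3 look.py wrist:w11
```

```text
10.8 [512.1  32.7  42.5] [ 3.141 -0.     1.713] [ 0.1 -0.2 -0. ] 14.5
stand [-4.6 14. ]
```

View pics/w11.png

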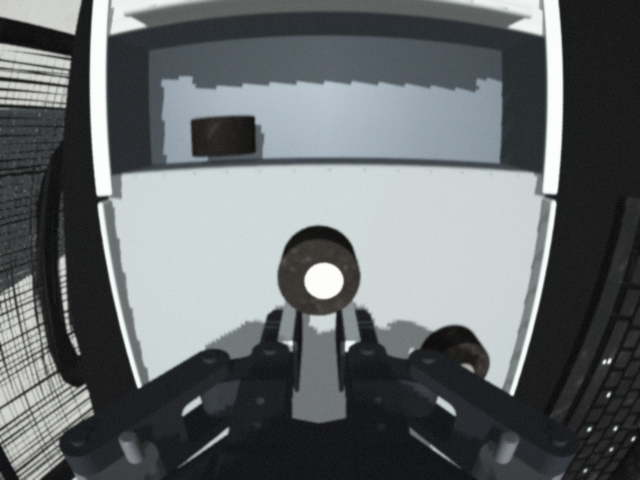

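It's nested at (319,270). The first specimen rests on its edge in the trough at (223,135), below deck level. Continuing.

Call:
{"api": "step_arm", "payload": {
  "deltas": [
    [[0.17, -1.34, 8.9, 0, 0, 0, 0], [0.17, -1.34, 8.9, 0, 0, 0, 0], [0.17, -1.34, 8.9, 0, 0, 0, 0], [0.17, -1.0, 7, 0, 0, 0, 0], [0.17, -1.0, 7, 0, 0, 0, 0], [0.17, -1.0, 7, 0, 0, 0, 0], [0.17, -1.0, 7, 0, 0, 0, 0], [0.17, -0.6, 4, 0, 0, 0, 0], [0.17, 0, 0, 0, 0, 0, 0]]
  ]
}}

```text
clock: 11.6
eef_pos: [503.6, 91.2, 42.5]
tool_rot: [3.141, -0.001, 1.713]
force: [0.7, 0.2, 0.3]
width: 14.9
```

```bash
python3 look.py wrist:w12
```

```text
11.6 [503.6  91.2  42.5] [ 3.141e+00 -1.000e-03  1.713e+00] [0.7 0.2 0.3] 14.9
stand [-4.4 73.1]
```

View pics/w12.png

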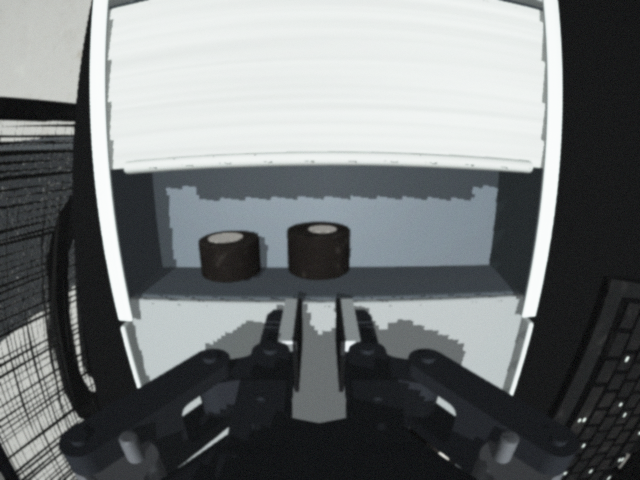

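Both are in the trough, at (229,255) and (318,250). Now the far one.

Call:
{"api": "step_arm", "payload": {
  "deltas": [
    [[0.17, 0, 0, 14, 0, 0, 0], [0.17, 0, 0, 14, 0, 0, 0], [0.17, 0, 0, 12, 0, 0, 0], [0.17, 16.3, -24.9, 0, 0, 0, 0], [0.17, 16.3, -24.9, 0, 0, 0, 0], [0.17, 16.3, -24.9, 0, 0, 0, 0], [0.17, 16.3, -24.9, 0, 0, 0, 0], [0.17, 16.3, -24.9, 0, 0, 0, 0], [0.17, 0, 0, 0, 0, 0, 0], [0.17, 0, 0, 0, 0, 0, 0]]
  ]
}}

```text
clock: 12.48
eef_pos: [585.5, -37.9, 82.1]
tool_rot: [-3.141, 0.001, 1.707]
force: [-0.7, 1.0, 0.3]
width: 14.4
```

```bash
python3 look.py wrist:w13
```

```text
12.4833 [585.5 -37.9  82.1] [-3.141e+00  1.000e-03  1.707e+00] [-0.7  1.   0.3] 14.4
stand [ 57.6 -66.7]
```

View pics/w13.png

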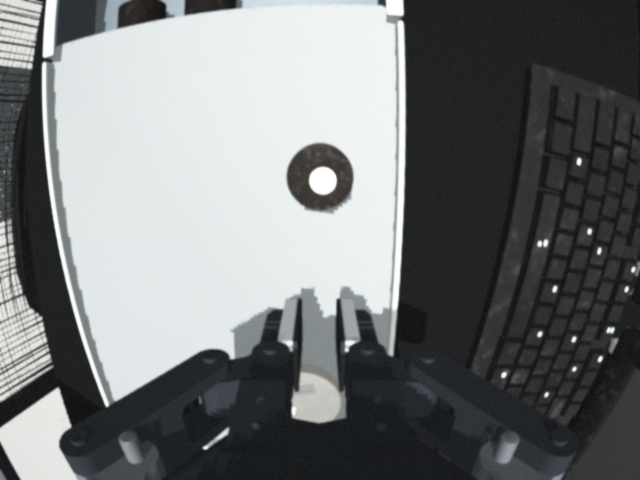

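The far mount is centred at (320,177), and the test block is well behind the fingers. Lowering and sweeping.

Call:
{"api": "step_arm", "payload": {
  "deltas": [
    [[0.17, 0, 0, -14, 0, 0, 0], [0.17, 0, 0, -14, 0, 0, 0], [0.17, 0, 0, -8, 0, 0, 0], [0.17, 0, 0, -4, 0, 0, 0], [0.17, 0, 0, 0, 0, 0, 0], [0.17, -0.75, 5, 0, 0, 0, 0], [0.17, -1.0, 7, 0, 0, 0, 0], [0.17, -1.0, 7, 0, 0, 0, 0], [0.17, -1.34, 8.9, 0, 0, 0, 0], [0.17, -1.34, 8.9, 0, 0, 0, 0]]
  ]
}}

```text
clock: 13.37
eef_pos: [579.9, 3.5, 42.9]
tool_rot: [3.141, -0.0, 1.712]
force: [-0.7, -1.0, 0.1]
width: 14.4
```

Call:
{"api": "step_arm", "payload": {
  "deltas": [
    [[0.17, -1.34, 8.9, 0, 0, 0, 0], [0.17, -1.34, 8.9, 0, 0, 0, 0], [0.17, -1.34, 8.9, 0, 0, 0, 0], [0.17, -1.0, 7, 0, 0, 0, 0]]
  ]
}}

```text
clock: 13.7
eef_pos: [574.5, 37.4, 42.5]
tool_rot: [3.142, -0.0, 1.713]
force: [-1.1, 0.4, 0.2]
width: 14.4
```

```bash
python3 look.py wrist:w14
```

```text
13.7 [574.5  37.4  42.5] [ 3.142 -0.     1.713] [-1.1  0.4  0.2] 14.4
stand [57.9  9.4]
```

View pics/w14.png

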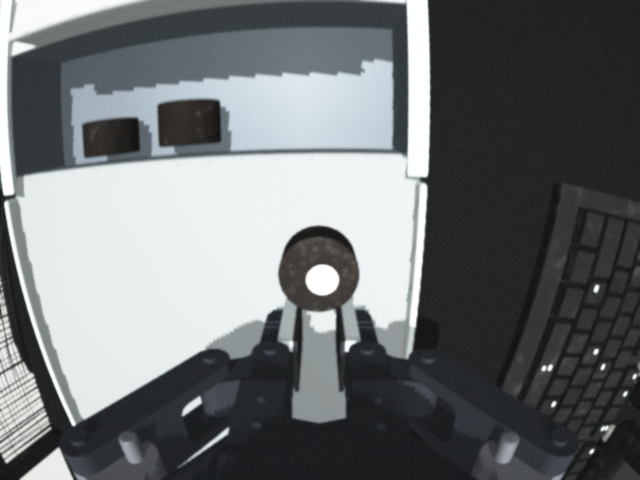

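It's nested. Pushing it over the edge.

Call:
{"api": "step_arm", "payload": {
  "deltas": [
    [[0.17, -1.34, 8.9, 0, 0, 0, 0], [0.17, -1.34, 8.9, 0, 0, 0, 0], [0.17, -1.34, 8.9, 0, 0, 0, 0], [0.17, -1.0, 7, 0, 0, 0, 0], [0.17, -1.0, 7, 0, 0, 0, 0], [0.17, -1.0, 7, 0, 0, 0, 0], [0.17, -1.0, 7, 0, 0, 0, 0], [0.17, -0.6, 4, 0, 0, 0, 0], [0.17, -0.6, 4, 0, 0, 0, 0], [0.17, 0, 0, 0, 0, 0, 0]]
  ]
}}

```text
clock: 14.58
eef_pos: [565.4, 99.7, 42.4]
tool_rot: [3.141, -0.001, 1.713]
force: [-0.4, -0.5, 0.3]
width: 14.3
```

```bash
python3 look.py wrist:w15
```

```text
14.5833 [565.4  99.7  42.4] [ 3.141e+00 -1.000e-03  1.713e+00] [-0.4 -0.5  0.3] 14.3
stand [58.  72.3]
```

View pics/w15.png

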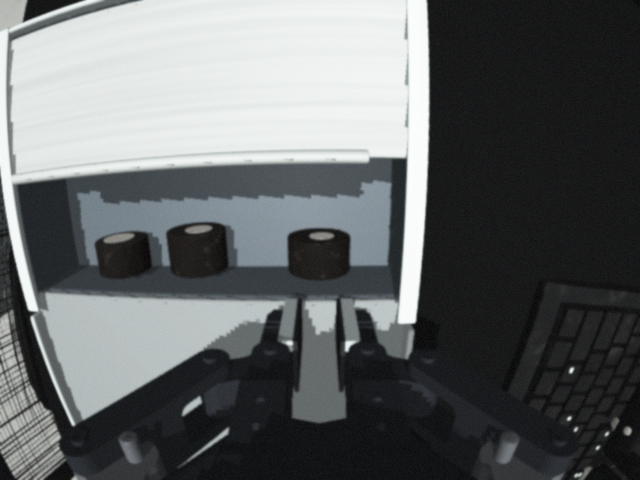

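All three are in the trough. Lifting over the lip to its far side.

Call:
{"api": "step_arm", "payload": {
  "deltas": [
    [[0, 0, 0, 14, 0, 0, 0], [0, 0, 0, 14, 0, 0, 0], [0, 0, 0, 14, 0, 0, 0], [0, -18, 22, 0, 0, 0, 0], [0, -18, 22, 0, 0, 0, 0], [0, -18, 22, 0, 0, 0, 0], [0, -18, 22, 0, 0, 0, 0], [0, 0, 0, 0, 0, 0, 0], [0, 0, 0, 0, 0, 0, 0]]
  ]
}}

```text
clock: 15.38
eef_pos: [492.6, 187.7, 84.6]
tool_rot: [-3.141, -0.0, 1.715]
force: [-0.0, -0.1, -0.2]
width: -0.1
```

```bash
python3 look.py side:s16 wrist:w16
```

```text
15.3833 [492.6 187.7  84.6] [-3.141 -0.     1.715] [-0.  -0.1 -0.2] -0.1
stand [ -0.9 170.2]
```

View pics/s16.png

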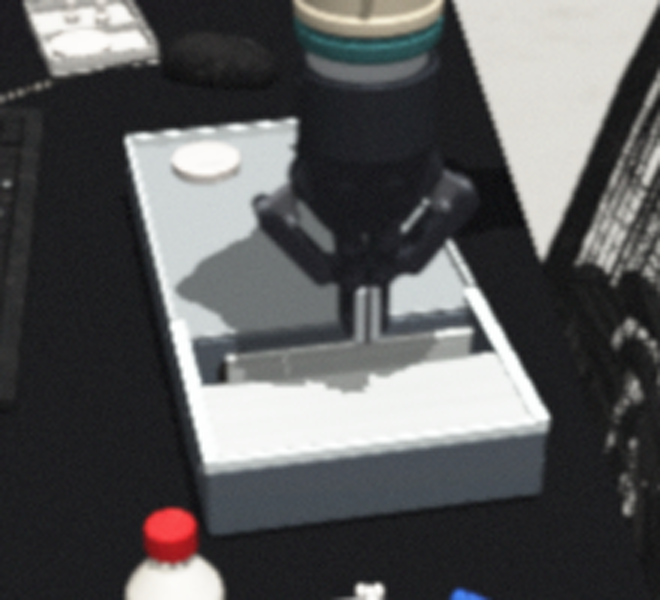

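View pics/w16.png

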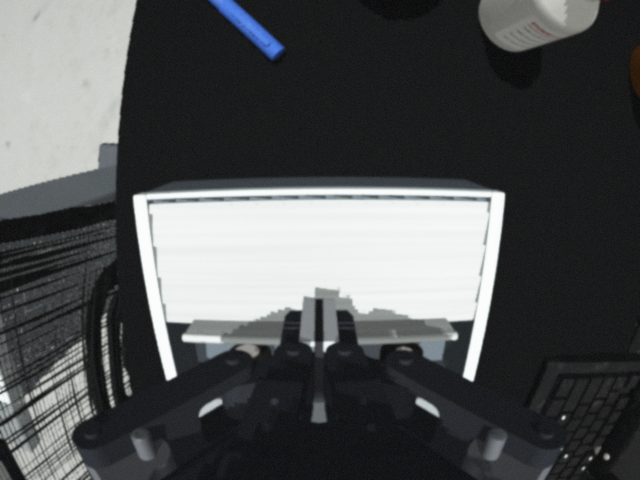

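The fingertips are on the far side of the lip, above the parked cover, and the bottle is well away. Lowering and pushing the cover shut.

Call:
{"api": "step_arm", "payload": {
  "deltas": [
    [[0, 0, 0, -14, 0, 0, 0], [0, 0, 0, -14, 0, 0, 0], [0, 0, 0, -4, 0, 0, 0], [0, 0, 0, -3, 0, 0, 0], [0, 0, 0, 0, 0, 0, 0], [0, 0, 0, 0, 0, 0, 0]]
  ]
}}

```text
clock: 15.98
eef_pos: [494.0, 186.1, 49.7]
tool_rot: [3.141, 0.0, 1.711]
force: [-0.4, -0.1, 0.1]
width: 0.0
```

```bash
python3 look.py side:s17
```

```text
15.9833 [494.  186.1  49.7] [3.141 0.    1.711] [-0.4 -0.1  0.1] 0.0
stand [  0.2 168.3]
```

View pics/s17.png

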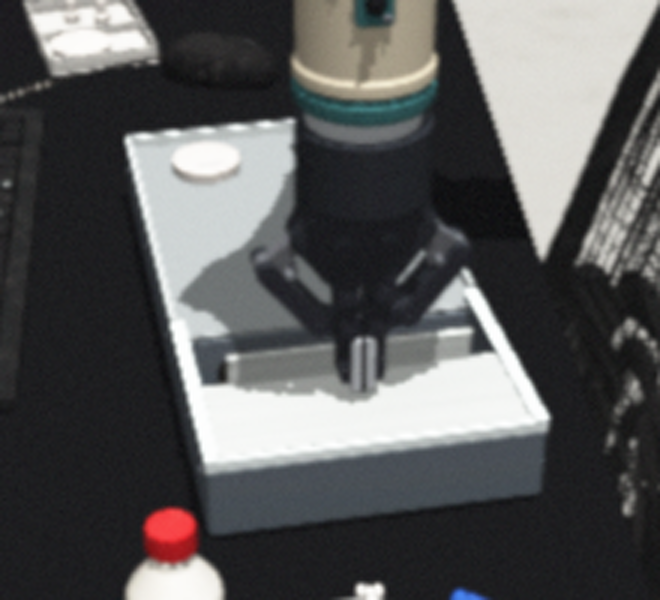

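Call:
{"api": "step_arm", "payload": {
  "deltas": [
    [[0, 1.2, -8, 0, 0, 0, 0], [0, 1.2, -8, 0, 0, 0, 0], [0, 1.2, -8, 0, 0, 0, 0], [0, 1.2, -8, 0, 0, 0, 0], [0, 1.2, -8, 0, 0, 0, 0], [0, 1.2, -8, 0, 0, 0, 0]]
  ]
}}

```text
clock: 16.53
eef_pos: [501.2, 137.7, 49.6]
tool_rot: [3.141, -0.0, 1.711]
force: [0.5, 1.9, 2.3]
width: -0.2
```

Call:
{"api": "step_arm", "payload": {
  "deltas": [
    [[0, 1.2, -8, 0, 0, 0, 0], [0, 1.05, -7, 0, 0, 0, 0], [0, 0.75, -5, 0, 0, 0, 0], [0, 0.45, -3, 0, 0, 0, 0], [0, 0, 0, 0, 0, 0, 0]]
  ]
}}

```text
clock: 16.95
eef_pos: [504.1, 114.1, 49.3]
tool_rot: [-3.141, 0.001, 1.71]
force: [-0.5, -0.0, 0.0]
width: -0.2
```

```bash
python3 look.py side:s18
```

```text
16.95 [504.1 114.1  49.3] [-3.141e+00  1.000e-03  1.710e+00] [-0.5 -0.   0. ] -0.2
stand [-0.5 95.7]
```

View pics/s18.png

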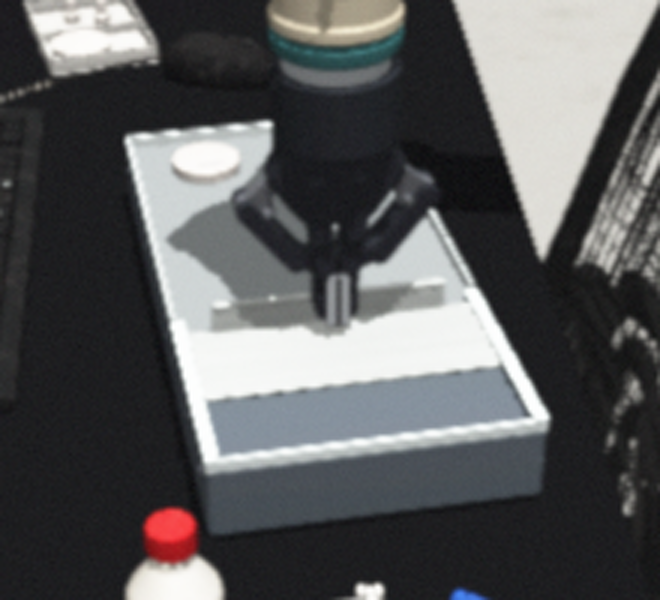

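It's nearly shut and moving freely. Continuing slowly to the stop.

Call:
{"api": "step_arm", "payload": {
  "deltas": [
    [[0, 0.45, -3, 0, 0, 0, 0], [0, 0.3, -2, 0, 0, 0, 0], [0, 0.3, -2, 0, 0, 0, 0], [0, 0.15, -1, 0, 0, 0, 0], [0, 0, 0, 0, 0, 0, 0]]
  ]
}}

```text
clock: 17.42
eef_pos: [504.9, 107.5, 49.3]
tool_rot: [-3.141, -0.0, 1.712]
force: [-1.0, 0.8, -1.2]
width: 0.2
```

Call:
{"api": "step_arm", "payload": {
  "deltas": [
    [[0, 0.15, -1, 0, 0, 0, 0], [0, 0.15, -1, 0, 0, 0, 0], [0, 0.15, -1, 0, 0, 0, 0], [0, 0, 0, 0, 0, 0, 0]]
  ]
}}

```text
clock: 17.75
eef_pos: [504.9, 107.3, 49.3]
tool_rot: [-3.141, -0.003, 1.714]
force: [-3.0, 7.4, -0.4]
width: -0.1
```

```bash
python3 look.py
```

```text
17.75 [504.9 107.3  49.3] [-3.141e+00 -3.000e-03  1.714e+00] [-3.   7.4 -0.4] -0.1
stand [-0.6 88.8]
```

Call:
{"api": "step_arm", "payload": {
  "deltas": [
    [[0, 0.15, -1, 0, 0, 0, 0], [0, 0.15, -1, 0, 0, 0, 0], [0, 0, 0, 0, 0, 0, 0]]
  ]
}}

```text
clock: 18.0
eef_pos: [505.0, 107.3, 49.3]
tool_rot: [3.142, -0.005, 1.716]
force: [-3.7, 11.0, -1.9]
width: 0.0
```

Call:
{"api": "step_arm", "payload": {
  "deltas": [
    [[0, -1.2, 8, 0, 0, 0, 0], [0, -0.6, 4, 0, 0, 0, 0], [0, 0, 0, 20, 0, 0, 0], [0, 0, 0, 30, 0, 0, 0], [0, 0, 0, 35, 0, 0, 0], [0, 0, 0, 35, 0, 0, 0], [0, -30, -25, 0, 0, 0, 0], [0, -30, -25, 0, 0, 0, 0], [0, 0, 0, 0, 0, 0, 0]]
  ]
}}

```text
clock: 18.75
eef_pos: [436.7, 57.8, 169.1]
tool_rot: [-3.132, 0.006, 1.707]
force: [-1.1, -0.2, -1.0]
width: -0.2
```

Call:
{"api": "step_arm", "payload": {
  "deltas": [
    [[0, 0, -35, 0, 0, 0, 0], [0, 0, -35, 0, 0, 0, 0], [0, 0, -35, 0, 0, 0, 0], [0, -5, -35, 0, 0, 0, 0], [0, -5, -35, 0, 0, 0, 0], [0, -5, -35, 0, 0, 0, 0], [0, -5, -35, 0, 0, 0, 0], [0, 0, 0, 0, 0, 0, 0], [0, 0, 0, 0, 0, 0, 0]]
  ]
}}

```text
clock: 19.5
eef_pos: [423.5, -183.5, 169.3]
tool_rot: [-3.141, 0.001, 1.705]
force: [-0.5, 1.5, -0.5]
width: 0.0
```

```bash
python3 look.py side:s19 top:t19
python3 - <<'E'
import cv2
E
```

```text
19.5 [ 423.5 -183.5  169.3] [-3.141e+00  1.000e-03  1.705e+00] [-0.5  1.5 -0.5] 0.0
stand [-124.2 -186.8]
```

View pics/s19.png

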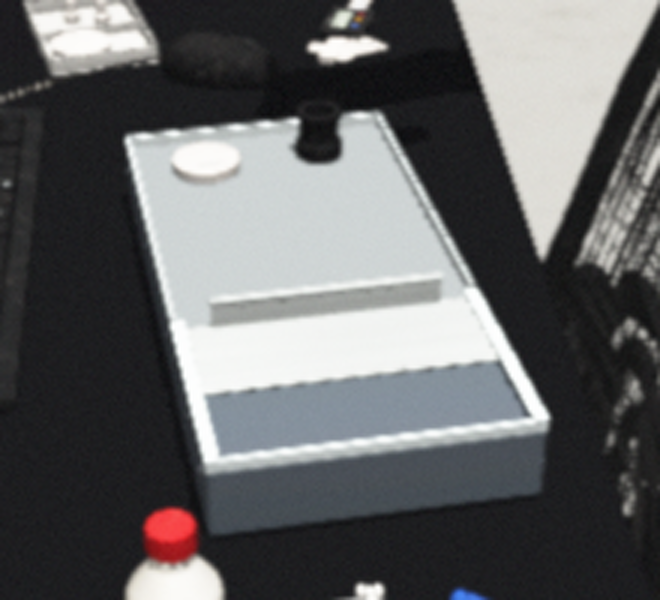

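View pics/t19.png

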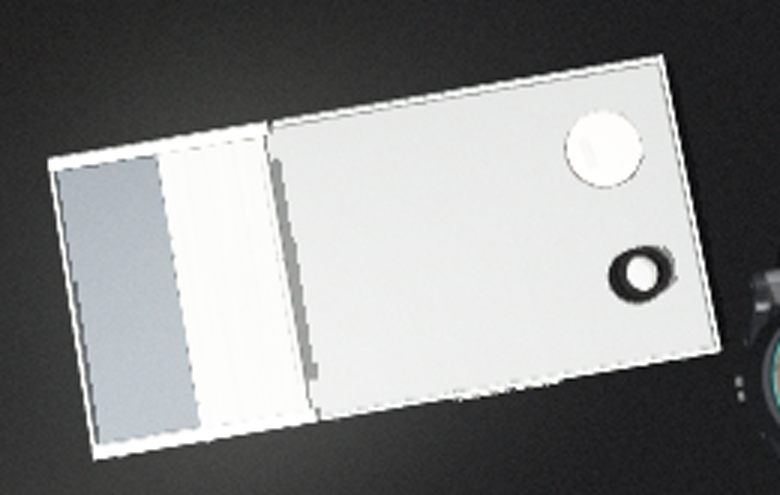

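The cover is shut, about 3 mm further than where it started. The deck is clear, and the block and loupe haven't moved. Handing in.

```bash
python3 -c "
from cell import ctrl
print(ctrl.finish_job())"
```

```text
the job is handed in; nothing more can be done
None
```

The job is done and was handed in at about 19.5 s of the 54 s allowed. I pushed the cover open by its lip, swept the three specimens into the trough one at a time, and pushed the cover shut over them. No specimen was picked up or lifted.

**Cover:** I pushed against the stop both ways, with 8 N when opening and 11 N when shutting. The finger positions at the two stops give a travel of about 67 mm, against the stated 66 mm. In the last side picture the lip sits slightly further shut than where it started.

**Specimens:** the wrist camera showed all three in the trough before I shut the cover. The near and middle ones, and probably the far one too, rest on their edges, below deck level, and the cover slid over them freely.

**Other items:** in the last pictures the deck holds only the test block and the loupe, at the same places as before. The bottle looks unmoved in the side view. The swab jar was mostly outside the last crops, so I did not re-measure it, but the arm never came near it.

**One disagreement:** the text says the fingertips stand 8 mm ahead of the TCP. Two cameras and a no-contact descent showed the shut tips about 15 mm behind the reported TCP, so I set the heights from the cameras.

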